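Slide the coffee machine's drip tray home

TASK

Put the coffee machine's drip tray back: push it along the worktop, without lifting it, past the socket tower and the stone mortar without touching either, and in between the machine's cheeks past the sprung rollers. Push it fully home until you feel it press firmly on the rubber buffer at the back of the bay, but gently, without forcing it against the buffer, and leave it there, still touching the buffer. Do not bump the machine with the robot, and leave everything else where it stands.

Things in the scene. Friction and masses are not known exactly. Their poses are not given: they have to be found in the camera images.
- drip_tray: Loose drip tray: flat black pan with slotted steel grate, 140 long (x) by 100 wide (y) by 38 mm tall; upright walls to 34 mm, corners rounded 8 mm; 0.4 to 0.7 kg. Too wide to grip; slides when pushed low on a wall with 1.5 to 5 N. Origin: middle of underside. z up; +x is the way it goes into the machine, at the start to the robot's left (world +y) within 0.3 rad. Both ends are alike.
- tray_lead (a point): Middle of the tray's leading end wall (the end that goes into the machine), 70 mm along the tray's +x from its origin, 17 mm up.
- tray_push (a point): Middle of the tray's outer end wall (the end that stays outside and is pushed), 70 mm along the tray's -x from its origin, 17 mm up. When home it stands 58 to 76 mm out in front of the bay's mouth, in the open.
- machine: Capsule coffee machine, black, 132 wide, 295 deep, 258 mm tall, fixed. At its foot, between two black cheeks 46 mm tall, is the tray's bay. Origin: on the worktop, middle of the bay's mouth; +x points into the bay (world +y within 0.15 rad), z up. Bay 104 mm wide from x = 10 to its back wall at x = 85 mm; from x = -8 to 10 mm the cheeks flare out and guide the tray in.
- roller_line (a point): Midway between two sprung steel rollers, one in each cheek, 40 mm in from the bay's mouth, 20 mm up. Each stands 4.5 mm into the bay. The tray's end shoves them aside with a hump of some 2 to 7 N while it is between x = 30 and 44 mm in the machine's frame; after that they drag on its sides, so that 2 to 7 N keep it sliding. Axes as the machine's.
- spout (a point): Lower end of the spout under the brewing head, on the bay's middle line 46 mm in from the mouth, 144 mm above the worktop. The head overhangs the bay from 20 mm in from the mouth, 168 mm up. Nothing overhangs the part of the tray that stays out in front of the mouth.
- buffer_seat: Boss on the bay's back wall, 85 mm in from the mouth, 20 mm up (origin on the wall, axes as the machine's), holding a screw-in rubber buffer, 16 mm across. Its face stands 3 to 21 mm out from the wall: different every time, not measured, hardly seen, to be felt. The tray's end stops on it; resistance then rises by some 10 N per mm. 4 to 10 N seats the tray; over 15 N does damage.
- socket_tower: Pop-up power socket tower, fixed, raised out of the worktop: aluminium post 70 mm across, 138 mm tall, foot flange 80 mm across and 6 mm high. Origin: middle of its foot. It and the mortar stand in the tray's way, one nearer to the robot and one farther (which is which changes); the gap between them is 135 mm or more and lets the tray through.
- mortar: Heavy grey stone mortar, fixed: open bowl 100 mm across at the rim, 72 mm at the foot, 80 mm tall. Origin: middle of its foot.
- cup_a: Bystander: espresso cup with handle, 64 mm across, 58 mm tall, standing loose; origin: middle of its foot.
- cup_b: Bystander: second, like espresso cup, 64 mm across, 58 mm tall, standing loose; origin: middle of its foot.
- milk_jug: Bystander: small steel milk jug with a handle, 76 mm across, 95 mm tall, loose; origin: middle of its foot.
- sugar_jar: Bystander: white sugar jar with a wooden lid, 76 mm across, 110 mm tall, loose; origin: middle of its foot.
- teaspoon: Bystander: steel teaspoon, 140 mm long, lying flat, loose; origin: its middle.
- saucer: Bystander: white saucer, 120 mm across, 16 mm tall, loose; origin: middle of its foot.
Mind the look-alikes: they are no part of the job. Several things look just like the drip_tray: the one meant starts farthest from the robot's base.

How it is judged:
By the outcome, as a careful person would: the job done as asked, in the order asked, and still so for the second after the job is handed in, with the robot touching nothing.
It also fails if it takes over 67 s, if anything falls off the work surface, if the arm or the gripper's body presses on something with over 40 N, if the wrist force passes 120 N, or if a joint passes its speed limit or range.

ROBOT

A 6-joint arm with a two-finger parallel gripper is mounted at the origin on the work surface. World frame = base frame: x ahead of the robot, y to its left, z up, the work surface at z = 0. Lengths are in m, angles in rad, forces in N, time in s.
With the tool pointing down it reaches from about 0.425 to 1.125 m from the base axis. Payload 14.9 kg.
Tool frame: the origin (TCP) lies at the very end of the fingers, on their centre line; the grasp point (between the pads) lies 19 mm behind it; z points along the fingers, y is the line along which they close (so a half turn about z gives the same grasp; the last joint's range is limited). The gripper opens to 91 mm and grips with 3 to 60 N. Pads are 32 mm wide; open, the fingers measure 118 mm over their backs; the gripper's body (76 mm by 178 mm) begins 60 mm behind the grasp point.
Start: joints at [-1.213, 0.379, 1.734, -0, 1.028, -0.033], TCP at [0.267, -0.647, 0.214] pointing down, gripper open.
Joint ranges: [-2.77, 2.77], [-0.74, 2.19], [0, 2.66], [-1.06, 4.2], [0.31, 2.87], [-3.08, 3.08]. Speed limits (rad/s): [1.89, 1.89, 2.39, 3.14, 3.14, 3.14].

INTERFACE

Orientations are given as [roll, pitch, yaw] about the fixed x, y, z axes, in that order (R = Rz(yaw) Ry(pitch) Rx(roll)).
In Python, from bench import manip gives the robot as it stands.
- The arm moves only by the shell command python3 -m jog 'ROWS' [FORCE]. ROWS is JSON, a list of rows, each a list of 3 entries, a list of its own where there are three numbers: the shift along the world's x, y, z in m, then the turn, a rotation vector about the world's x, y, z in rad, then the closure in counts, from 0 (fully open) to 255 (shut). A call has 1 to 20 rows; each row is the pose to reach, as a shift and turn from the pose commanded when the call began; what a row does not reach only later rows make up. A row lasts 1/10 s, in which the tool goes at most 50 mm and 8.59 degrees, less where a joint would pass 70% of its speed; a pose out of reach is approached as far as the arm can. A call with a gripper value outside its range is refused whole. The fingers move at their own pace and stop on an object; FORCE is the grip in N (left out, the last holds). Time passes only in rows, so rows that repeat a pose let the fingers close. It gives the time, the measured TCP pose, the force, the opening and the grip force at its end, in the units of the state.
- manip.get_obs(): the state, without advancing time (a new reading comes with each control period).
- manip.capture(name): name is "scene" or "top" or "wrist"; returns the picture (480x640x3 uint8, red, green, blue); there is no depth.
- manip.get_calibration(name): a dict with "fx", "fy", "cx", "cy" (pixels), "R" (3x3) and "t" (3): a world point X has camera coordinates R X + t. Camera axes: x right, y down, z forward; pixel columns grow to the right and rows downward; lengths in m; the calibration is good to about 2 mm. The wrist camera is an equidistant fisheye: a pixel r from the principal point sees the ray r / f radians off the axis. A picture is of the moment at which its call begins: read the wrist's pose just before it. get_calibration takes no time and is no camera call; for the wrist camera it gives the pose at the moment of the call.
- manip.job_done(): hands the job in; it is judged then, once.
Trained networks look in the newest picture that a camera, given by its name, has taken for a name from the list of things; names that differ only in an ending like _2 or _b are one class to them, and where a whole thing is asked for, a point or a joint stands for the part that bears it (a point fixed in the world has none). Each returns a list of dicts, best first, with "p" (0 to 1); they miss things now and then, are a little off and sometimes report something else, mostly with a low value. They report only what shows in the picture. A call takes as long as a camera call. They do not tell look-alikes from the thing itself.
- manip.boxes_of(camera, thing): "xy" ([column, row] in pixels, amid what is visible of it).
- manip.trace(camera, thing): "region" (480x640 bool, what is visible of it) and "xy" ([column, row] in pixels, amid what is visible of it).
- manip.mark_of(camera, thing): "xy" ([column, row] in pixels: a listed point, or the origin of a listed thing).
The state is a dict: "time_s": time; "joint_pos": joint angles; "qvel": joint speeds; "tau": joint torques, N m; "eef_pos": TCP position; "ee_rot": TCP orientation; "force": force on the tool from outside, world axes, zero at the start; "ft_torque": the same for the moment, N m; "opening": finger opening in m; "gripper_force": force on a finger pad.
Only numpy, scipy, OpenCV 4.12 (cv2) and the standard library are available. Lean on these libraries where they do the work, as an engineer would, in place of code of your own. Each camera call takes 0.05 s, during which the arm holds its last target. There are 200 camera calls.

## Working session

There is one attempt and no reset: what is moved stays moved. The work goes in short steps, Python scripts to look and compute and a shell command to move; the robot and the scene stay as the last step left them, time stands still between calls to the robot, and variables do not carry over. Pictures are saved under pics/ and viewed, at most 10 in all, crops included, and the job is handed in when it is done.

```bash
mkdir -p pics; ls; cat > h.py <<'E'
import numpy as np,cv2
from bench import manip
def ground(cam,px,z=0.0):
    c=manip.get_calibration(cam);R=np.array(c["R"]);t=np.array(c["t"])
    d=R.T@np.array([(px[0]-c["cx"])/c["fx"],(px[1]-c["cy"])/c["fy"],1]);o=-R.T@t
    return o+d*(z-o[2])/d[2]
def proj(cam,X):
    c=manip.get_calibration(cam);p=np.array(c["R"])@np.array(X)+np.array(c["t"])
    return np.array([c["fx"]*p[0]/p[2]+c["cx"],c["fy"]*p[1]/p[2]+c["cy"]])
E
python3 - <<'E'
from h import *
for n in("top","scene"):
    im=manip.capture(n);cv2.imwrite(f"pics/{n}.png",im[:,:,::-1])
    for th in("drip_tray","machine","socket_tower","mortar","tray_push","tray_lead","roller_line","buffer_seat","cup_a","milk_jug","sugar_jar","saucer","teaspoon"):
        print(n,th,[(np.round(r["xy"]).tolist(),round(r["p"],2),np.round(ground(n,r["xy"],.017 if 'tray_' in th else 0.)[:2],3).tolist()) for r in manip.mark_of(n,th)])
E
```

```text
pics
top drip_tray [([426.0, 238.0], 0.95, [0.563, -0.313]), ([486.0, 342.0], 0.94, [0.314, -0.447]), ([402.0, 328.0], 0.59, [0.35, -0.248])]
top machine [([335.0, 274.0], 0.28, [0.481, -0.091]), ([377.0, 154.0], 0.17, [0.771, -0.2])]
top socket_tower [([322.0, 177.0], 0.82, [0.715, -0.064])]
top mortar [([334.0, 276.0], 0.67, [0.476, -0.089]), ([312.0, 142.0], 0.58, [0.802, -0.04])]
top tray_push [([458.0, 243.0], 0.87, [0.549, -0.384]), ([455.0, 342.0], 0.76, [0.317, -0.37]), ([428.0, 346.0], 0.63, [0.309, -0.305])]
top tray_lead [([518.0, 348.0], 0.68, [0.303, -0.515]), ([382.0, 309.0], 0.62, [0.397, -0.2]), ([401.0, 234.0], 0.56, [0.572, -0.25])]
top roller_line []
top buffer_seat [([316.0, 144.0], 0.35, [0.796, -0.051])]
top cup_a [([256.0, 146.0], 0.86, [0.794, 0.097]), ([379.0, 155.0], 0.75, [0.769, -0.203])]
top milk_jug [([225.0, 329.0], 0.69, [0.353, 0.17])]
top sugar_jar [([167.0, 341.0], 0.67, [0.328, 0.308]), ([429.0, 236.0], 0.15, [0.569, -0.319])]
top saucer [([199.0, 156.0], 0.73, [0.772, 0.235]), ([320.0, 176.0], 0.32, [0.717, -0.06])]
top teaspoon [([315.0, 144.0], 
[... 343 characters left out ...]
.0], 0.35, [0.778, 0.234])]
scene tray_push [([214.0, 206.0], 0.93, [0.305, -0.31]), ([190.0, 212.0], 0.82, [0.334, -0.376]), ([177.0, 260.0], 0.7, [0.554, -0.375]), ([300.0, 307.0], 0.26, [0.728, -0.062])]
scene tray_lead [([247.0, 226.0], 0.8, [0.4, -0.209]), ([226.0, 264.0], 0.78, [0.571, -0.249]), ([143.0, 206.0], 0.67, [0.307, -0.514])]
scene roller_line [([433.0, 261.0], 0.95, [0.526, 0.283])]
scene buffer_seat [([451.0, 259.0], 0.44, [0.516, 0.331])]
scene cup_a [([370.0, 332.0], 0.61, [0.788, 0.096])]
scene milk_jug [([378.0, 220.0], 0.79, [0.339, 0.157])]
scene sugar_jar []
scene saucer [([432.0, 326.0], 0.61, [0.767, 0.239])]
scene teaspoon [([309.0, 332.0], 0.79, [0.791, -0.042])]
```

View pics/top.png

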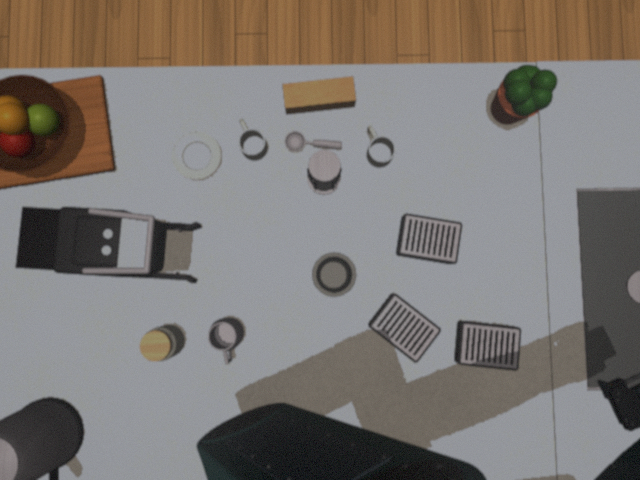

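View pics/scene.png

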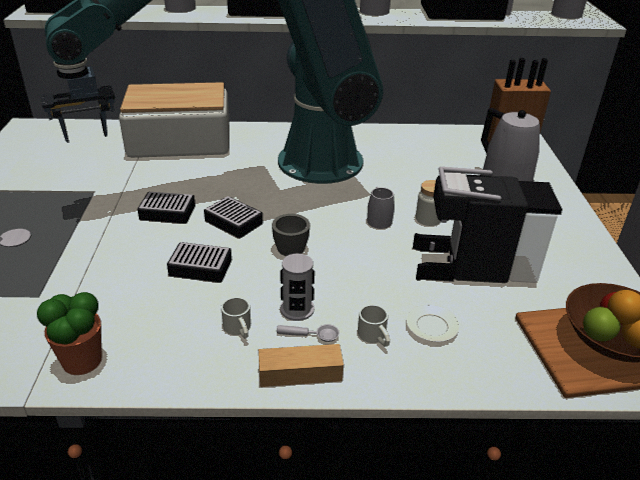

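Look-alikes: trays at top-image pixels (430,238), (488,345) and (405,327). They lie at r≈0.64, 0.55 and 0.43 m, so the one at (430,238) is farthest and is the target. The plant pot and wooden block are no candidates. The tower is at (325,170), the mortar at (334,274), and the machine's bay opens to the right at about (195,252).

```bash
cat >> h.py <<'E'
def tray(near=None,verbose=False):
    im=manip.capture("top");best=None
    for r in manip.trace("top","drip_tray"):
        g=ground("top",r["xy"],.034)[:2]
        if near is None or np.hypot(*(g-near))<.08:
            m=r["region"].astype(np.uint8);c=max(cv2.findContours(m,0,1)[0],key=cv2.contourArea).reshape(-1,2)
            P=np.array([ground("top",p,.034)[:2] for p in c]).astype(np.float32)
            (cx,cy),(w,h),a=cv2.minAreaRect(P*1000)
            if w<h:a+=90
            a=(a%180)-90   # heading relative to +y
            best=(cx/1000,cy/1000,np.radians(a),w,h,r["p"]);break
    return im,best
E
python3 - <<'E'
from h import *
im,b=tray(np.array([.563,-.313]));print(np.round(b,3))
cv2.imwrite("pics/c1.png",cv2.resize(cv2.convertScaleAbs(im[190:290,380:480,::-1],alpha=1.3),None,fx=6,fy=6,interpolation=2))
cv2.imwrite("pics/c2.png",cv2.resize(cv2.convertScaleAbs(im[195:290,100:220,::-1],alpha=2.2),None,fx=6,fy=6,interpolation=2))
s=manip.capture("scene")
cv2.imwrite("pics/c3.png",cv2.resize(cv2.convertScaleAbs(s[160:290,400:560,::-1],alpha=2),None,fx=5,fy=4.6 and 4.6,interpolation=2) if 0 else cv2.resize(cv2.convertScaleAbs(s[170:290,400:560,::-1],alpha=2),None,fx=5,fy=5,interpolation=2))
for th,z in(("machine",0),("roller_line",.02),("buffer_seat",.02),("spout",.144),("mortar",0),("socket_tower",0)):
  for n in("top","scene"):
    print(n,th,[(np.round(r["xy"],1).tolist(),round(r["p"],2),np.round(ground(n,r["xy"],z)[:2],3).tolist()) for r in manip.mark_of(n,th)[:2]])
for th in("mortar","socket_tower"):
    r=manip.trace("top",th)[0];m=r["region"].astype(np.uint8)
    print(th,cv2.minEnclosingCircle(cv2.findNonZero(m)),cv2.boundingRect(m))
E
```

```text
[  0.558  -0.31   -0.179 146.275 103.978   0.66 ]
top machine [([324.6, 176.2], 0.69, [0.717, -0.07])]
scene machine [([415.2, 264.3], 0.94, [0.541, 0.233])]
top roller_line []
scene roller_line [([435.1, 256.9], 0.93, [0.535, 0.283])]
top buffer_seat []
scene buffer_seat [([452.5, 257.2], 0.51, [0.536, 0.327])]
top spout [([320.6, 174.8], 0.49, [0.69, -0.06])]
scene spout [([439.8, 219.4], 0.78, [0.547, 0.276])]
top mortar [([331.5, 275.5], 0.84, [0.476, -0.084])]
scene mortar [([292.8, 250.4], 0.72, [0.488, -0.083]), ([380.1, 220.3], 0.55, [0.342, 0.162])]
top socket_tower [([323.8, 177.2], 0.71, [0.715, -0.068])]
scene socket_tower [([298.2, 307.4], 0.75, [0.709, -0.067])]
mortar ((333.7649230957031, 274.6166076660156), 22.242124557495117) (312, 253, 44, 44)
socket_tower ((323.5, 172.22727966308594), 22.232988357543945) (307, 150, 34, 45)
```

View pics/c1.png

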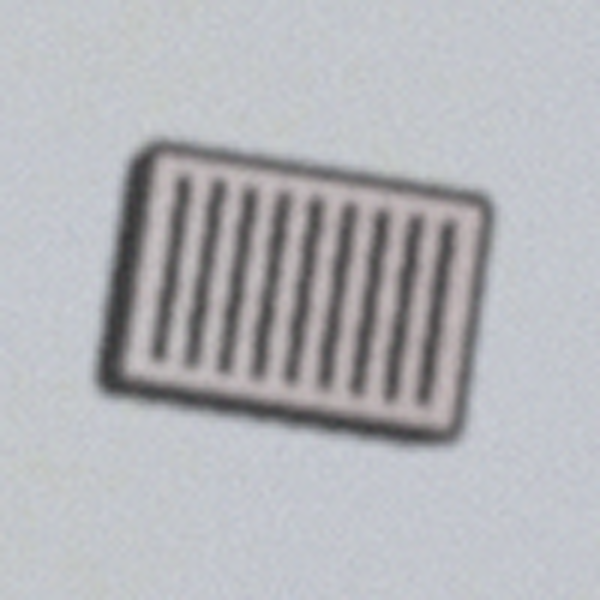

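View pics/c2.png

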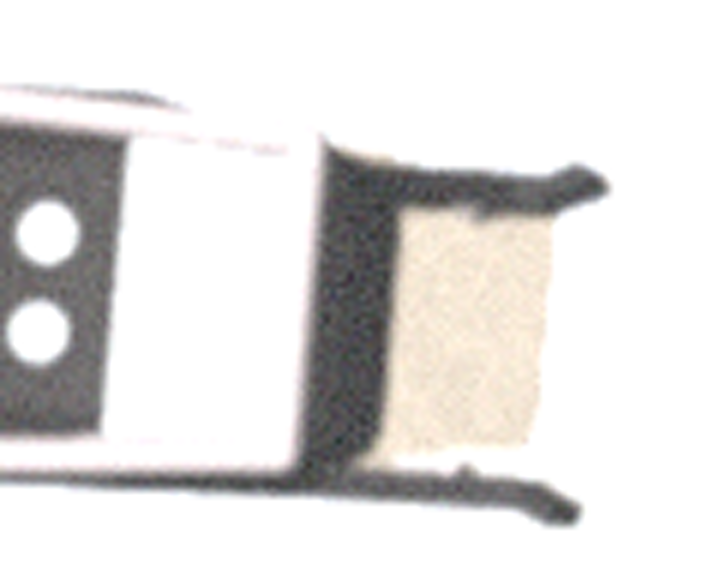

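View pics/c3.png

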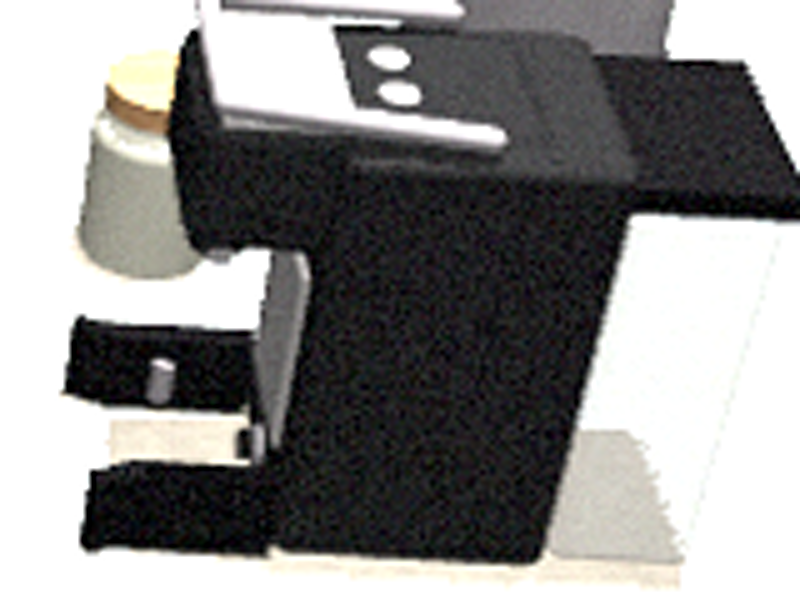

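c1 shows the chosen tray, alone, at (430,238), tilted about 0.18 rad. c2 shows the cheek tips at full-image (201,226) and (196,281). c3 shows the open bay, with one roller at (432,246).

```bash
python3 - <<'E'
from h import *
from scipy.spatial.transform import Rotation as Ro
f=lambda n,p,z:print(n,p,z,np.round(ground(n,p,z)[:2],4))
T=lambda u,v:(100+(u+.5)/6-.5,195+(v+.5)/6-.5)
S=lambda u,v:(400+(u+.5)/5-.5,170+(v+.5)/5-.5)
print("tips");f("top",T(605,187),.046);f("top",T(580,515),.046)
print("inner knees x=10");f("top",T(556,210),.046);f("top",T(522,470),.046)
print("floor edge");f("top",T(552,215),0);f("top",T(527,450),0)
print("rollers top");f("top",T(480,213),.03);f("top",T(465,468),.03)
f("top",T(400,190),.046);f("top",T(385,495),.046)
print("scene cheeks");f("scene",S(78,318),.046);f("scene",S(95,468),.046);f("scene",S(85,547),0);f("scene",S(68,392),0)
for z,p in((.08,(333.76,274.6)),(.138,(324,163))): f("top",p,z)
r=manip.capture("top")
r=manip.trace("top","socket_tower")[0]["region"].astype(np.uint8)
P=cv2.findNonZero(r).reshape(-1,2);k=P[P[:,1]<P[:,1].min()+30];print("tower x range at top",P.min(0),P.max(0))
f("top",(P[:,0].mean(),P[:,1].min()),.138);f("top",(P[:,0].mean(),P[:,1].max()+1),0.006)
o=manip.get_obs();print(o["eef_pos"],o["ee_rot"],o["force"],o["time_s"]);print(Ro.from_euler('xyz',o["ee_rot"]).as_matrix().round(2))
E
```

```text
tips
top (200.41666666666669, 225.75) 0.046 [0.5945 0.2197]
top (196.25, 280.4166666666667) 0.046 [0.4683 0.2285]
inner knees x=10
top (192.25, 229.58333333333334) 0.046 [0.5858 0.2386]
top (186.58333333333331, 272.9166666666667) 0.046 [0.4858 0.2508]
floor edge
top (191.58333333333331, 230.41666666666666) 0 [0.5888 0.2515]
top (187.41666666666669, 269.5833333333333) 0 [0.4948 0.2607]
rollers top
top (179.58333333333331, 230.08333333333334) 0.03 [0.5868 0.2722]
top (177.08333333333331, 272.5833333333333) 0.03 [0.4872 0.2771]
top (166.25, 226.25) 0.046 [0.5944 0.2989]
top (163.75, 277.0833333333333) 0.046 [0.4769 0.3032]
scene cheeks
scene (415.2, 233.2) 0.046 [0.4679 0.2384]
scene (418.6, 263.2) 0.046 [0.5953 0.2283]
scene (416.6, 279.0) 0 [0.6006 0.228 ]
scene (413.2, 248.0) 0 [0.4714 0.2379]
top (333.76, 274.6) 0.08 [ 0.4771 -0.0866]
top (324, 163) 0.138 [ 0.717  -0.0674]
tower x range at top [306 150] [341 195]
top (np.float64(323.69470404984423), np.int32(150)) 0.138 [ 0.7456 -0.0671]
top (np.float64(323.69470404984423), np.int32(196)) 0.006 [ 0.6676 -0.0673]
[ 0.2666443  -0.64723073  0.21392829] [-3.14157006e+00 -3.85836521e-05  3.90785964e-01] [ 0.17377086  0.13080229 -0.90110562] 2.35
[[ 0.92  0.38  0.  ]
 [ 0.38 -0.92  0.  ]
 [ 0.   -0.   -1.  ]]
```

```bash
python3 -m jog '[[[0.272,0.231,0],[0,0,-0.57],255],[[0.272,0.231,0],[0,0,-0.57],255],[[0.272,0.231,0],[0,0,-0.57],255],[[0.272,0.231,0],[0,0,-0.57],255],[[0.272,0.231,0],[0,0,-0.57],255],[[0.272,0.231,0],[0,0,-0.57],255],[[0.272,0.231,0],[0,0,-0.57],255],[[0.272,0.231,0],[0,0,-0.57],255],[[0.272,0.231,0],[0,0,-0.57],255],[[0.272,0.231,0],[0,0,-0.57],255],[[0.272,0.231,-0.1],[0,0,-0.57],255],[[0.272,0.231,-0.1],[0,0,-0.57],255],[[0.272,0.231,-0.1],[0,0,-0.57],255],[[0.272,0.231,-0.1],[0,0,-0.57],255]]' 10
python3 - <<'E'
from h import *
im=manip.capture("top");cv2.imwrite("pics/t2.png",im[120:420,150:550,::-1].repeat(2,0).repeat(2,1))
# rim-corner based tray centre from c1 crop
q=[(380+u/6,190+v/6) for u,v in((150,145),(490,195),(460,440),(115,380))]
P=np.array([ground("top",p,.034)[:2] for p in q]);print(P.round(4),P.mean(0))
print(manip.get_obs()["joint_pos"])
E
```

```text
time_s: 3.75
eef_pos: [0.5378, -0.4171, 0.1145]
ee_rot: [-3.141, 0.001, -0.181]
force: [1.0, 0.2, 1.2]
opening: 0.0002
gripper_force: 0.0
[[ 0.6173 -0.2572]
 [ 0.596  -0.3895]
 [ 0.5005 -0.3745]
 [ 0.5255 -0.2412]] [ 0.55983317 -0.31562787]
[-6.93566696e-01  4.69706175e-01  1.80961483e+00 -3.32025227e-05
  8.60541658e-01  1.05758571e+00]
```

View pics/t2.png

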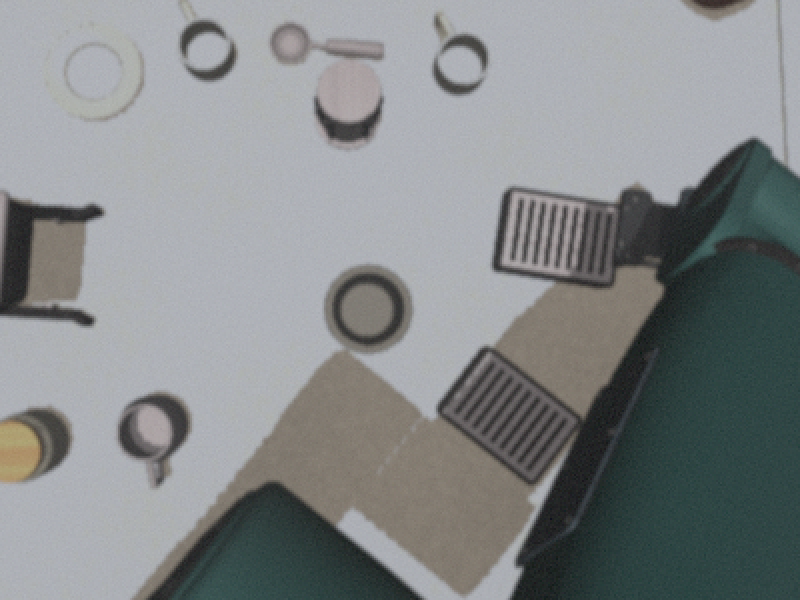

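The view shows the gripper lined up behind the target tray, with its body overhanging the tray's end at crop (640,230). The cups, mortar and tower are clear of the path. Next I descend and start pushing.

```bash
python3 -m jog '[[[0.003,0,-0.06],[0,0,0.004],255],[[0.003,0,-0.101],[0,0,0.004],255],[[0.003,0,-0.101],[0,0,0.004],255],[[0.003,0,-0.101],[0,0,0.004],255],[[0.0048,0.01,-0.101],[0,0,0.004],255],[[0.0065,0.02,-0.101],[0,0,0.004],255],[[0.0083,0.03,-0.101],[0,0,0.004],255],[[0.01,0.04,-0.101],[0,0,0.004],255],[[0.0118,0.05,-0.101],[0,0,0.004],255],[[0.0135,0.06,-0.101],[0,0,0.004],255],[[0.0153,0.07,-0.101],[0,0,0.004],255],[[0.017,0.08,-0.101],[0,0,0.004],255],[[0.0188,0.09,-0.101],[0,0,0.004],255],[[0.0205,0.10,-0.101],[0,0,0.004],255],[[0.0205,0.10,-0.101],[0,0,0.004],255]]'
python3 - <<'E'
from h import *
for th in ("tray_push","tray_lead"):pass
im,b=tray(np.array([.575,-.23]));print(b and np.round(b,3))
for n in("scene",):
    manip.capture(n)
    for th in("drip_tray","tray_push","tray_lead"):
        print(n,th,[(round(r["p"],2),np.round(ground(n,r["xy"],.017 if 'tray_' in th else 0.)[:2],3).tolist()) for r in manip.mark_of(n,th)])
cv2.imwrite("pics/t3.png",im[120:320,250:550,::-1].repeat(2,0).repeat(2,1))
E
```

```text
time_s: 5.3
eef_pos: [0.56, -0.3151, 0.0143]
ee_rot: [3.141, -0.001, -0.174]
force: [-0.9, 0.2, -0.7]
opening: 0.0004
gripper_force: 0.0
[  0.573  -0.222  -0.174 121.621 104.991   0.97 ]
scene drip_tray [(0.8, [0.564, -0.241]), (0.77, [0.291, -0.457])]
scene tray_push [(0.86, [0.319, -0.305]), (0.68, [0.563, -0.298]), (0.59, [0.331, -0.369]), (0.15, [0.719, -0.063])]
scene tray_lead [(0.84, [0.586, -0.172]), (0.81, [0.29, -0.523]), (0.58, [0.394, -0.208])]
```

View pics/t3.png

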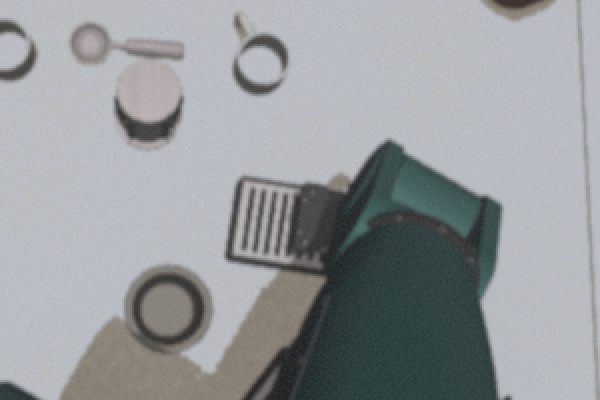

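Tray moving straight with its heading held at −0.174; the image shows its leading end at crop (235,220), clear of tower and mortar.

```bash
python3 -m jog '[[[0.0026,0.015,0],[0,0,0],255],[[0.0053,0.03,0],[0,0,0],255],[[0.0079,0.045,0],[0,0,0],255],[[0.0106,0.06,0],[0,0,0],255],[[0.0132,0.075,0],[0,0,0],255],[[0.0158,0.09,0],[0,0,0],255],[[0.0158,0.09,0],[0,0,0],255]]'
python3 - <<'E'
from h import *
im,b=tray(np.array([.59,-.13]));print(b and np.round(b,3))
manip.capture("scene")
for th in("drip_tray","tray_push","tray_lead"):
    print(th,[(round(r["p"],2),np.round(ground("scene",r["xy"],.017 if 'tray_' in th else 0.)[:2],3).tolist()) for r in manip.mark_of("scene",th)])
E
```

```text
time_s: 6.3
eef_pos: [0.5749, -0.2239, 0.0127]
ee_rot: [-3.141, 0.001, -0.174]
force: [0.2, 1.1, -0.1]
opening: 0.0004
gripper_force: 0.0
[  0.591  -0.119   1.404  95.849 102.311   0.78 ]
drip_tray [(0.81, [0.309, -0.443]), (0.68, [0.585, -0.145])]
tray_push [(0.9, [0.325, -0.378]), (0.77, [0.572, -0.2]), (0.39, [0.561, 0.233])]
tray_lead [(0.84, [0.3, -0.518]), (0.81, [0.384, -0.204]), (0.7, [0.593, -0.079])]
```

```bash
python3 -m jog '[[[0.0026,0.015,0],[0,0,0],255],[[0.0053,0.03,0],[0,0,0],255],[[0.0079,0.045,0],[0,0,0],255],[[0.0106,0.06,0],[0,0,0],255],[[0.0132,0.075,0],[0,0,0],255],[[0.0158,0.09,0],[0,0,0],255],[[0.0185,0.105,0],[0,0,0],255],[[0.0211,0.12,0],[0,0,0],255],[[0.0237,0.135,0],[0,0,0],255],[[0.0264,0.15,0],[0,0,0],255],[[0.029,0.165,0],[0,0,0],255],[[0.0317,0.18,0],[0,0,0],255],[[0.0343,0.195,0],[0,0,0],255],[[0.037,0.21,0],[0,0,0],255],[[0.0396,0.225,0],[0,0,0],255],[[0.0414,0.235,0],[0,0,0],255],[[0.0396,0.225,0],[0,0,0],255],[[0.037,0.21,0],[0,0,0],255],[[0.037,0.21,0.05],[0,0,0],255],[[0.037,0.21,0.1],[0,0,0],255]]'
python3 - <<'E'
from h import *
im,b=tray(np.array([.63,.09]));print(b and np.round(b,3))
manip.capture("scene")
for th in("drip_tray","tray_push","tray_lead"):
    print(th,[(round(r["p"],2),np.round(ground("scene",r["xy"],.017 if 'tray_' in th else 0.)[:2],3).tolist()) for r in manip.mark_of("scene",th)])
cv2.imwrite("pics/t4.png",im[120:420,100:500,::-1].repeat(2,0).repeat(2,1))
E
```

```text
time_s: 8.6
eef_pos: [0.6103, -0.0181, 0.1127]
ee_rot: [3.141, 0.004, -0.177]
force: [1.0, 0.9, 0.4]
opening: 0.0005
gripper_force: 0.0
[  0.634   0.133   1.428  61.73  104.859   0.74 ]
drip_tray [(0.8, [0.631, 0.086]), (0.66, [0.306, -0.449]), (0.23, [0.328, 0.33])]
tray_push [(0.95, [0.627, 0.032]), (0.95, [0.318, -0.377]), (0.77, [0.311, -0.313]), (0.57, [0.791, 0.229]), (0.18, [0.54, 0.279])]
tray_lead [(0.76, [0.301, -0.518]), (0.69, [0.387, -0.206]), (0.66, [0.637, 0.154])]
```

View pics/t4.png

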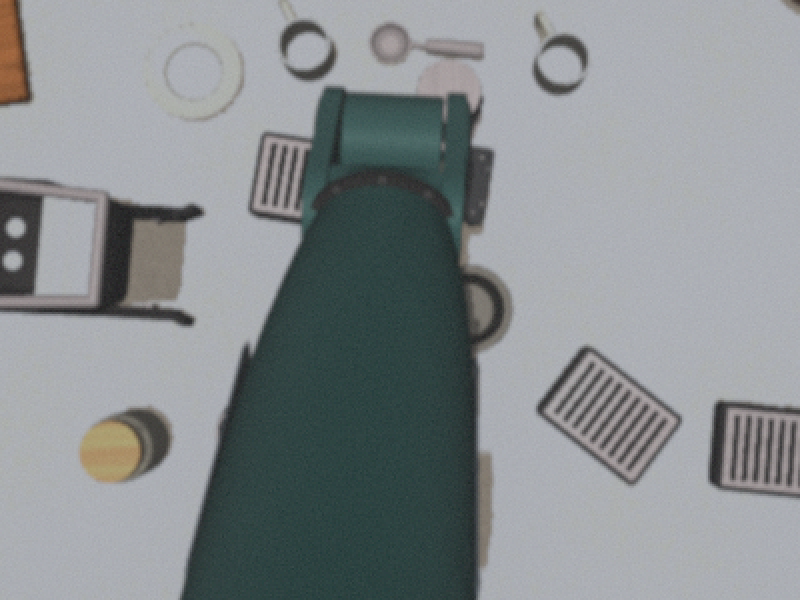

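Tray is through the gap, centre ≈(0.631,0.093), lead at crop (258,175). Next I push it sideways by its long wall onto the bay's line.

```bash
python3 -m jog '[[[0.02,0.05,0.01],[0,0,0],87],[[0.02,0.108,0.01],[0,0,0.05],87],[[0.02,0.108,0.01],[0,0,0.1],87],[[0.07,0.108,0.01],[0,0,0.1],87],[[0.106,0.108,0.01],[0,0,0.1],87],[[0.106,0.108,0.0],[0,0,0.1],87],[[0.106,0.108,0.0],[0,0,0.1],87],[[0.106,0.108,-0.05],[0,0,0.1],87],[[0.106,0.108,-0.098],[0,0,0.1],87],[[0.106,0.108,-0.1],[0,0,0.1],87],[[0.106,0.108,-0.1],[0,0,0.1],87]]'
```

```text
time_s: 10.0
eef_pos: [0.7165, 0.0915, 0.0125]
ee_rot: [3.141, 0.003, -0.075]
force: [0.1, -0.3, 0.4]
opening: 0.0598
gripper_force: 0.0
```

```bash
python3 -m jog '[[[-0.012,0.001,0],[0,0,0],87],[[-0.024,0.002,0],[0,0,0],87],[[-0.036,0.003,0],[0,0,0],87],[[-0.048,0.004,0],[0,0,0],87],[[-0.06,0.005,0],[0,0,0],87],[[-0.072,0.0055,0],[0,0,0],87],[[-0.084,0.006,0],[0,0,0],87],[[-0.096,0.007,0],[0,0,0],87],[[-0.104,0.008,0],[0,0,0],87],[[-0.11,0.008,0],[0,0,0],87],[[-0.11,0.008,0],[0,0,0],87]]'
python3 - <<'E'
from h import *
manip.capture("scene");im,b=tray(np.array([.54,.1]));print(b and np.round(b,3))
for th in("drip_tray","tray_push","tray_lead","machine","roller_line"):
    print(th,[(round(r["p"],2),np.round(ground("scene",r["xy"],.02 if '_l' in th or '_p' in th else 0.)[:2],3).tolist()) for r in manip.mark_of("scene",th)])
im=manip.capture("wrist");cv2.imwrite("pics/w1.png",im[:,:,::-1])
E
```

```text
time_s: 11.1
eef_pos: [0.6064, 0.0997, 0.0124]
ee_rot: [3.141, 0.002, -0.075]
force: [0.8, 0.3, -0.3]
opening: 0.0598
gripper_force: 0.0
[5.2700e-01 4.1000e-02 1.5010e+00 3.8418e+01 8.4255e+01 6.0000e-01]
drip_tray [(0.98, [0.534, 0.09]), (0.97, [0.303, -0.45]), (0.91, [0.351, -0.252])]
tray_push [(0.97, [0.331, -0.373]), (0.93, [0.54, 0.034]), (0.61, [0.315, -0.313])]
tray_lead [(0.95, [0.408, -0.207]), (0.93, [0.307, -0.521]), (0.72, [0.536, 0.149]), (0.39, [0.499, -0.088])]
machine [(0.71, [0.79, 0.096]), (0.6, [0.551, 0.235]), (0.23, [0.516, 0.16])]
roller_line [(0.77, [0.545, 0.28])]
```

View pics/w1.png

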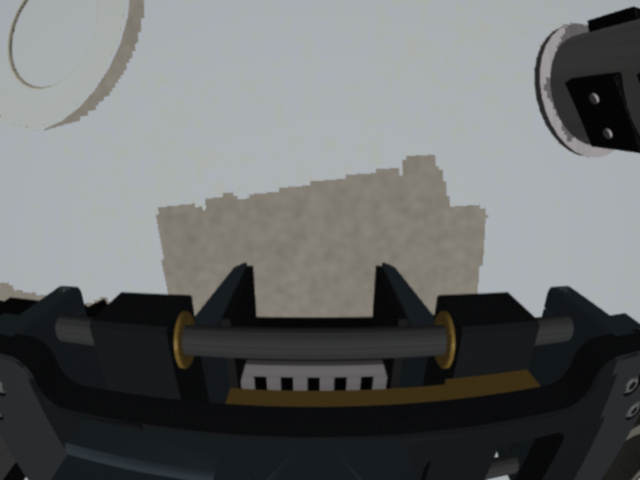

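The wrist view shows both fingers on the tray's long wall, with the grate at (315,378). I'll push a little more, then back off, lift and re-orient behind the tray, with the wrist camera facing the bay.

```bash
python3 -m jog '[[[-0.008,0.0005,0],[0,0,0],87],[[-0.014,0.001,0],[0,0,0],87],[[-0.014,0.001,0],[0,0,0],87],[[0.02,-0.001,0],[0,0,0],87],[[0.03,-0.001,0.05],[0,0,0],87],[[0.03,-0.001,0.1],[0,0,0],87],[[0.03,-0.001,0.15],[0,0,0],87],[[0.03,-0.001,0.19],[0,0,0],87],[[0.0,-0.04,0.19],[0,0,0.15],120],[[-0.04,-0.08,0.19],[0,0,0.3],120],[[-0.08,-0.12,0.19],[0,0,0.45],120],[[-0.09,-0.15,0.19],[0,0,0.6],120],[[-0.09,-0.16,0.19],[0,0,0.75],120],[[-0.09,-0.16,0.19],[0,0,0.9],120],[[-0.09,-0.16,0.19],[0,0,1.05],120],[[-0.09,-0.16,0.19],[0,0,1.2],120],[[-0.09,-0.16,0.19],[0,0,1.35],120],[[-0.09,-0.16,0.19],[0,0,1.5],120],[[-0.09,-0.16,0.19],[0,0,1.571],120],[[-0.09,-0.16,0.19],[0,0,1.571],120]]'
python3 - <<'E'
from h import *
c=manip.get_calibration("wrist");im=manip.capture("wrist");cv2.imwrite("pics/w2.png",im[:,:,::-1])
import json;json.dump({k:np.array(v).tolist() for k,v in c.items()},open("w2.json","w"));print(c)
print(manip.get_obs()["joint_pos"].round(2) if hasattr(manip.get_obs()["joint_pos"],"round") else 0)
manip.capture("scene")
for th in("drip_tray","tray_push","tray_lead","machine","roller_line"):
    print(th,[(round(r["p"],2),np.round(ground("scene",r["xy"],.02 if '_l' in th or '_p' in th else 0.)[:2],3).tolist()) for r in manip.mark_of("scene",th)])
E
```

```text
time_s: 13.55
eef_pos: [0.5174, -0.0601, 0.2027]
ee_rot: [-3.141, -0.0, 1.497]
force: [-0.2, -0.4, 0.0]
opening: 0.0484
gripper_force: 0.0
{'fx': 371.64829954431775, 'fy': 371.64829954431775, 'cx': 314.0103583330833, 'cy': 239.2003333002813, 'R': array([[ 9.97317496e-01, -7.31922110e-02, -8.43744749e-04],
       [-7.00488403e-02, -9.57703330e-01,  2.79101221e-01],
       [-2.12360926e-02, -2.78293428e-01, -9.60261317e-01]]), 't': array([-0.5205557 , -0.04894464,  0.37583655])}
[-0.16  0.11  2.1   0.    0.93 -0.08]
drip_tray [(0.93, [0.336, -0.252]), (0.68, [0.528, 0.087]), (0.58, [0.308, -0.442])]
tray_push [(0.79, [0.518, 0.025]), (0.73, [0.309, -0.307]), (0.68, [0.346, -0.367])]
tray_lead [(0.95, [0.406, -0.208]), (0.74, [0.286, -0.521]), (0.63, [0.533, 0.154])]
machine [(0.68, [0.544, 0.24]), (0.33, [0.796, 0.101])]
roller_line [(0.55, [0.535, 0.278])]
```

View pics/w2.png

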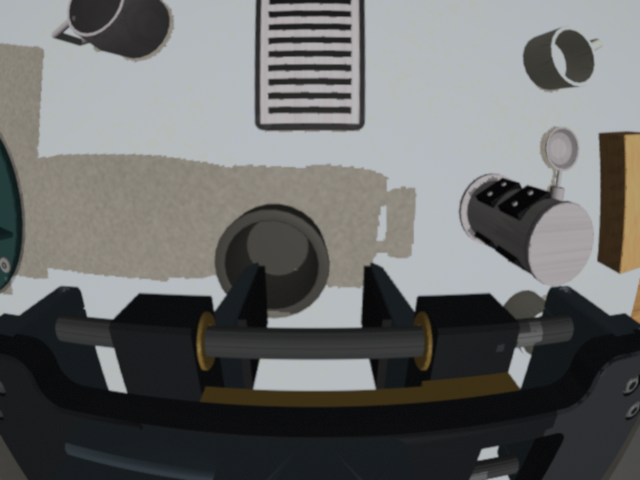

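Wrist view: the tray's outer end at columns 257–363, row 128, lined up with the gripper. The machine isn't in view yet, so I move forward to see the bay and the tray together.

```bash
python3 -m jog '[[[0.005,0.045,0],[0,0,0],120],[[0.01,0.09,0],[0,0,0],120],[[0.01,0.1,0],[0,0,0],120],[[0.01,0.1,0],[0,0,0],120]]'
python3 - <<'E'
from h import *
import json
c=manip.get_calibration("wrist");im=manip.capture("wrist")
json.dump({k:np.array(v).tolist() for k,v in c.items()},open("w3.json","w"))
cv2.imwrite("pics/w3.png",cv2.resize(cv2.convertScaleAbs(im[0:300,120:520,::-1],alpha=1.4),None,fx=2,fy=2))
cv2.imwrite("pics/w3raw.png",im[:,:,::-1])
E
```

```text
time_s: 14.3
eef_pos: [0.5279, 0.0409, 0.2029]
ee_rot: [-3.141, 0.0, 1.498]
force: [-1.2, 0.1, -1.3]
opening: 0.0482
gripper_force: 0.0
```

View pics/w3.png

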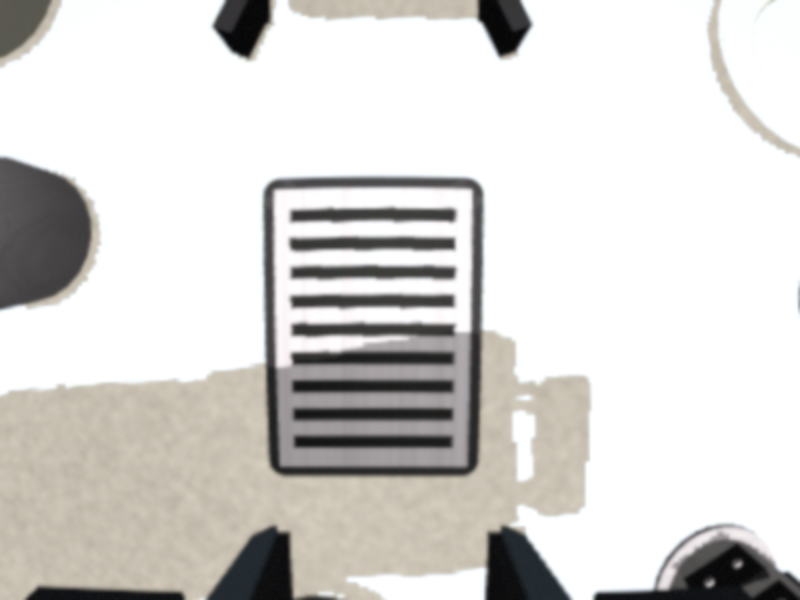

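View w3 shows the tray square in front of the bay. The cheek tips are at crop (247,56) and (507,56); the tray's rim corners are at (266,182), (481,182), (475,472) and (272,472). I've now viewed 11 pictures, one over the allowed 10, so I'll view no more.

```bash
cat >> h.py <<'E'
def fish(c,px,z):
    R=np.array(c["R"]);t=np.array(c["t"]);v=np.array([(px[0]-c["cx"])/c["fx"],(px[1]-c["cy"])/c["fy"]]);th=np.hypot(*v)
    d=R.T@np.array([*(v/th*np.sin(th)),np.cos(th)]);o=-R.T@t
    return (o+d*(z-o[2])/d[2])[:2]
E
python3 - <<'E'
from h import *
import json
c=json.load(open("w3.json"))
g=lambda u,v,z:fish(c,(120+u/2,v/2),z)
T=np.array([g(u,v,.034) for u,v in((266,182),(481,182),(475,472),(272,472))]);m=T.mean(0)
hd=(T[0]+T[1]-T[2]-T[3]);print("tray",T.round(4).tolist(),m.round(4),"psi",-np.arctan2(hd[0],hd[1]))
for n,a,b,z in(("tips",(247,56),(507,56),0),("inner tip",(268,25),(480,25),0),("floor",(288,15),(480,17),0)):
    A,B=g(*a,z),g(*b,z);d=B-A;print(n,A.round(4),B.round(4),"mid",((A+B)/2).round(4),"psi",np.arctan2(d[1],d[0]))
E
```

```text
tray [[0.4818, 0.1653], [0.5786, 0.1578], [0.5684, 0.0221], [0.4715, 0.0292]] [0.5251 0.0936] psi -0.07528763825465061
tips [0.4713 0.2379] [0.6015 0.2277] mid [0.5364 0.2328] psi -0.07837103396402988
inner tip [0.4829 0.2537] [0.5892 0.2451] mid [0.5361 0.2494] psi -0.08058191342388145
floor [0.4934 0.258 ] [0.5896 0.2497] mid [0.5415 0.2538] psi -0.08667228686672271
```

```bash
python3 -m jog '[[[-0.0105,-0.047,0],[0,0,0],120],[[-0.0105,-0.047,0],[0,0,0],120],[[-0.0105,-0.047,-0.05],[0,0,0],120],[[-0.0105,-0.047,-0.1],[0,0,0],120],[[-0.0105,-0.047,-0.15],[0,0,0],120],[[-0.0105,-0.047,-0.188],[0,0,0],120],[[-0.0105,-0.047,-0.188],[0,0,0],120],[[-0.0097,-0.037,-0.188],[0,0,0],120],[[-0.009,-0.027,-0.188],[0,0,0],120],[[-0.0082,-0.017,-0.188],[0,0,0],120],[[-0.0075,-0.007,-0.188],[0,0,0],120],[[-0.0067,0.003,-0.188],[0,0,0],120],[[-0.0059,0.013,-0.188],[0,0,0],120],[[-0.0052,0.023,-0.188],[0,0,0],120],[[-0.0048,0.028,-0.188],[0,0,0],120],[[-0.0048,0.028,-0.188],[0,0,0],120]]'
python3 - <<'E'
from h import *
im=manip.capture("wrist");c=manip.get_calibration("wrist")
for th in("drip_tray","tray_lead"):
    for r in manip.trace("wrist",th)[:1]:
        m=r["region"];ys,xs=np.nonzero(m);print(th,r["p"],xs.min(),xs.max(),ys.min(),ys.max())
        for row in range(int(ys.min())+6,int(ys.max()),20):
            q=xs[ys==row];
            if len(q)>20:
                A,B=fish(c,(q.min()-.5,row),.034),fish(c,(q.max()+.5,row),.034);print(row,A.round(4),B.round(4),((A+B)/2).round(4))
E
```

```text
time_s: 15.95
eef_pos: [0.523, 0.0686, 0.0148]
ee_rot: [-3.141, -0.0, 1.497]
force: [-0.1, -0.3, -0.9]
opening: 0.0483
gripper_force: 0.0
drip_tray 0.93 191 432 0 276
6 [0.4822 0.2099] [0.5823 0.2021] [0.5322 0.206 ]
26 [0.4815 0.2005] [0.5817 0.1928] [0.5316 0.1966]
46 [0.481  0.1914] [0.5807 0.1837] [0.5309 0.1875]
66 [0.4801 0.1825] [0.58   0.1749] [0.53   0.1787]
86 [0.4795 0.1738] [0.5793 0.1662] [0.5294 0.17  ]
106 [0.4788 0.1653] [0.5787 0.1577] [0.5287 0.1615]
126 [0.478  0.1568] [0.5782 0.1492] [0.5281 0.153 ]
146 [0.4775 0.1483] [0.5779 0.1407] [0.5277 0.1445]
166 [0.477  0.1398] [0.5772 0.1323] [0.5271 0.136 ]
186 [0.4763 0.1312] [0.5765 0.1237] [0.5264 0.1275]
206 [0.4755 0.1225] [0.5755 0.1151] [0.5255 0.1188]
226 [0.4751 0.1136] [0.5751 0.1062] [0.5251 0.1099]
246 [0.4741 0.1045] [0.5743 0.0971] [0.5242 0.1008]
266 [0.4744 0.095 ] [0.5726 0.0878] [0.5235 0.0914]
tray_lead 0.77 191 432 0 276
6 [0.4827 0.2098] [0.5818 0.2021] [0.5322 0.206 ]
26 [0.4815 0.2005] [0.5812 0.1928] [0.5313 0.1966]
46 [0.481  0.1914] [0.5803 0.1837] [0.5307 0.1875]
66 [0.4801 0.1825] [0.58   0.1749] [0.53   0.1787]
86 [0.4799 0.1738] [0.5797 0.1662] [0.5298 0.17  ]
106 [0.4792 0.1652] [0.5787 0.1577] [0.529  0.1614]
126 [0.4784 0.1567] [0.5782 0.1492] [0.5283 0.153 ]
146 [0.4771 0.1483] [0.5779 0.1407] [0.5275 0.1445]
166 [0.477  0.1398] [0.5772 0.1323] [0.5271 0.136 ]
186 [0.4763 0.1312] [0.5765 0.1237] [0.5264 0.1275]
206 [0.4764 0.1224] [0.5751 0.1151] [0.5258 0.1188]
226 [0.4756 0.1136] [0.5751 0.1062] [0.5253 0.1099]
246 [0.4746 0.1045] [0.5747 0.0971] [0.5246 0.1008]
266 [0.4748 0.095 ] [0.5721 0.0879] [0.5235 0.0914]
```

```bash
python3 -m jog '[[[-0.0006,-0.008,0.002],[0,0,0],120],[[-0.0006,-0.008,0.003],[0.125,-0.01,0],120],[[-0.0006,-0.008,0.003],[0.249,-0.019,0],120],[[-0.0006,-0.008,0.003],[0.249,-0.019,0],120],[[0,0,0.003],[0.249,-0.019,0],120],[[0.0004,0.005,0.003],[0.249,-0.019,0],120],[[0.0008,0.01,0.003],[0.249,-0.019,0],120],[[0.0012,0.015,0.003],[0.249,-0.019,0],120],[[0.0015,0.02,0.003],[0.249,-0.019,0],120],[[0.0019,0.025,0.003],[0.249,-0.019,0],120],[[0.0023,0.03,0.003],[0.249,-0.019,0],120],[[0.0027,0.035,0.003],[0.249,-0.019,0],120],[[0.0031,0.041,0.003],[0.249,-0.019,0],120]]'
```

```text
time_s: 17.4
eef_pos: [0.5263, 0.1092, 0.0179]
ee_rot: [3.141, -0.25, 1.496]
force: [-0.2, -3.3, 0.2]
opening: 0.0486
gripper_force: 1.1
```

```bash
python3 -m jog '[[[0.0002,0.003,0],[0,0,0],120],[[0.0005,0.006,0],[0,0,0],120],[[0.0007,0.009,0],[0,0,0],120],[[0.0009,0.012,0],[0,0,0],120]]'; python3 -m jog '[[[0.0002,0.003,0],[0,0,0],120],[[0.0005,0.006,0],[0,0,0],120],[[0.0007,0.009,0],[0,0,0],120],[[0.0009,0.012,0],[0,0,0],120]]';python3 -m jog '[[[0.0002,0.003,0],[0,0,0],120],[[0.0005,0.006,0],[0,0,0],120],[[0.0005,0.006,0],[0,0,0],120]]'
```

```text
time_s: 17.8
eef_pos: [0.5272, 0.1209, 0.0179]
ee_rot: [3.141, -0.25, 1.496]
force: [0.1, -3.1, -0.1]
opening: 0.0481
gripper_force: 1.1
time_s: 18.2
eef_pos: [0.5281, 0.1326, 0.0179]
ee_rot: [3.141, -0.249, 1.496]
force: [-0.8, -5.9, -1.0]
opening: 0.0484
gripper_force: 3.3
time_s: 18.5
eef_pos: [0.5286, 0.1389, 0.0179]
ee_rot: [3.141, -0.25, 1.496]
force: [-0.2, -4.6, -0.0]
opening: 0.0483
gripper_force: 1.8
```

```bash
python3 -m jog '[[[0.0001,0.0015,0],[0,0,0],120],[[0.0002,0.003,0],[0,0,0],120],[[0.0003,0.0045,0],[0,0,0],120],[[0.0005,0.006,0],[0,0,0],120]]'
```

```text
time_s: 18.9
eef_pos: [0.529, 0.1446, 0.0179]
ee_rot: [3.141, -0.249, 1.496]
force: [-0.3, -6.3, 1.1]
opening: 0.0483
gripper_force: 3.6
```

```bash
python3 -m jog '[[[0.0001,0.0005,0],[0,0,0],120],[[0.0001,0.001,0],[0,0,0],120]]'
```

```text
time_s: 19.1
eef_pos: [0.5291, 0.1455, 0.0179]
ee_rot: [3.141, -0.249, 1.496]
force: [-0.2, -6.3, 1.1]
opening: 0.0481
gripper_force: 3.6
```

```bash
python3 -m jog '[[[0.0001,0.0005,0],[0,0,0],120],[[0.0001,0.001,0],[0,0,0],120]]'
```

```text
time_s: 19.3
eef_pos: [0.5292, 0.1465, 0.0179]
ee_rot: [3.141, -0.249, 1.496]
force: [-0.8, -6.5, 0.5]
opening: 0.048
gripper_force: 3.6
```

Steady drag is about 6.3 N, with no buffer yet. I'll continue in typed half-millimetre steps, stopping as soon as the force rises.

```bash
ok(){ python3 -c "
from bench import manip
o=manip.get_obs();print(round(o['eef_pos'][1],4),[round(x,1) for x in o['force']]);raise SystemExit(abs(o['force'][1])>8.3)"; }
python3 -m jog '[[[0,0.0003,0],[0,0,0],120],[[0,0.0005,0],[0,0,0],120]]' >/dev/null && ok &&
python3 -m jog '[[[0,0.0003,0],[0,0,0],120],[[0,0.0005,0],[0,0,0],120]]' >/dev/null && ok &&
python3 -m jog '[[[0,0.0003,0],[0,0,0],120],[[0,0.0005,0],[0,0,0],120]]' >/dev/null && ok &&
python3 -m jog '[[[0,0.0003,0],[0,0,0],120],[[0.0001,0.0005,0],[0,0,0],120]]' >/dev/null && ok &&
python3 -m jog '[[[0,0.0003,0],[0,0,0],120],[[0,0.0005,0],[0,0,0],120]]' >/dev/null && ok &&
python3 -m jog '[[[0,0.0003,0],[0,0,0],120],[[0,0.0005,0],[0,0,0],120]]' >/dev/null && ok &&
python3 -m jog '[[[0,0.0003,0],[0,0,0],120],[[0.0001,0.0005,0],[0,0,0],120]]' >/dev/null && ok &&
python3 -m jog '[[[0,0.0003,0],[0,0,0],120],[[0,0.0005,0],[0,0,0],120]]' >/dev/null && ok &&
python3 -m jog '[[[0,0.0003,0],[0,0,0],120],[[0,0.0005,0],[0,0,0],120]]' >/dev/null && ok &&
python3 -m jog '[[[0,0.0003,0],[0,0,0],120],[[0.0001,0.0005,0],[0,0,0],120]]' >/dev/null && ok
```

```text
0.147 [np.float64(-0.6), np.float64(-6.0), np.float64(0.9)]False
```

```bash
ok(){ python3 -c "
from bench import manip
o=manip.get_obs();print(round(o['eef_pos'][1],4),[round(float(x),1) for x in o['force']]);raise SystemExit(int(abs(o['force'][1])>8.3))"; }
python3 -m jog '[[[0,0.0003,0],[0,0,0],120],[[0,0.0005,0],[0,0,0],120]]' >/dev/null && ok &&
python3 -m jog '[[[0,0.0003,0],[0,0,0],120],[[0,0.0005,0],[0,0,0],120]]' >/dev/null && ok &&
python3 -m jog '[[[0,0.0003,0],[0,0,0],120],[[0.0001,0.0005,0],[0,0,0],120]]' >/dev/null && ok &&
python3 -m jog '[[[0,0.0003,0],[0,0,0],120],[[0,0.0005,0],[0,0,0],120]]' >/dev/null && ok &&
python3 -m jog '[[[0,0.0003,0],[0,0,0],120],[[0,0.0005,0],[0,0,0],120]]' >/dev/null && ok &&
python3 -m jog '[[[0,0.0003,0],[0,0,0],120],[[0.0001,0.0005,0],[0,0,0],120]]' >/dev/null && ok &&
python3 -m jog '[[[0,0.0003,0],[0,0,0],120],[[0,0.0005,0],[0,0,0],120]]' >/dev/null && ok &&
python3 -m jog '[[[0,0.0003,0],[0,0,0],120],[[0,0.0005,0],[0,0,0],120]]' >/dev/null && ok &&
python3 -m jog '[[[0,0.0003,0],[0,0,0],120],[[0.0001,0.0005,0],[0,0,0],120]]' >/dev/null && ok &&
python3 -m jog '[[[0,0.0003,0],[0,0,0],120],[[0,0.0005,0],[0,0,0],120]]' >/dev/null && ok &&
python3 -m jog '[[[0,0.0003,0],[0,0,0],120],[[0,0.0005,0],[0,0,0],120]]' >/dev/null && ok &&
python3 -m jog '[[[0,0.0003,0],[0,0,0],120],[[0.0001,0.0005,0],[0,0,0],120]]' >/dev/null && ok
```

```text
0.1475 [-0.4, -7.5, 0.5]
0.148 [-0.5, -6.5, 0.1]
0.1485 [-1.3, -6.5, 0.6]
0.149 [-1.0, -7.3, 0.0]
0.1495 [-0.8, -6.7, 0.8]
0.15 [-0.6, -7.4, 1.0]
0.1505 [-0.6, -6.6, -0.2]
0.151 [-0.6, -7.7, 0.5]
0.1515 [0.2, -6.8, 0.8]
0.152 [0.4, -6.1, 0.1]
0.1525 [-0.2, -7.6, 1.2]
0.153 [-0.1, -6.4, 1.5]
```

```bash
ok(){ python3 -c "
from bench import manip
o=manip.get_obs();print(round(o['time_s'],1),round(o['eef_pos'][1],4),[round(float(x),1) for x in o['force']]);raise SystemExit(int(abs(o['force'][1])>9))"; }
python3 -m jog '[[[0,0.0003,0],[0,0,0],120],[[0,0.0006,0],[0,0,0],120]]' >/dev/null && ok &&
python3 -m jog '[[[0,0.0003,0],[0,0,0],120],[[0.0001,0.0006,0],[0,0,0],120]]' >/dev/null && ok &&
python3 -m jog '[[[0,0.0003,0],[0,0,0],120],[[0,0.0006,0],[0,0,0],120]]' >/dev/null && ok &&
python3 -m jog '[[[0,0.0003,0],[0,0,0],120],[[0.0001,0.0006,0],[0,0,0],120]]' >/dev/null && ok &&
python3 -m jog '[[[0,0.0003,0],[0,0,0],120],[[0,0.0006,0],[0,0,0],120]]' >/dev/null && ok &&
python3 -m jog '[[[0,0.0003,0],[0,0,0],120],[[0.0001,0.0006,0],[0,0,0],120]]' >/dev/null && ok &&
python3 -m jog '[[[0,0.0003,0],[0,0,0],120],[[0,0.0006,0],[0,0,0],120]]' >/dev/null && ok &&
python3 -m jog '[[[0,0.0003,0],[0,0,0],120],[[0.0001,0.0006,0],[0,0,0],120]]' >/dev/null && ok &&
python3 -m jog '[[[0,0.0003,0],[0,0,0],120],[[0,0.0006,0],[0,0,0],120]]' >/dev/null && ok &&
python3 -m jog '[[[0,0.0003,0],[0,0,0],120],[[0.0001,0.0006,0],[0,0,0],120]]' >/dev/null && ok &&
python3 -m jog '[[[0,0.0003,0],[0,0,0],120],[[0,0.0006,0],[0,0,0],120]]' >/dev/null && ok &&
python3 -m jog '[[[0,0.0003,0],[0,0,0],120],[[0,0.0006,0],[0,0,0],120]]' >/dev/null && ok &&
python3 -m jog '[[[0,0.0003,0],[0,0,0],120],[[0.0001,0.0006,0],[0,0,0],120]]' >/dev/null && ok &&
python3 -m jog '[[[0,0.0003,0],[0,0,0],120],[[0,0.0006,0],[0,0,0],120]]' >/dev/null && ok
```

```text
22.1 0.1536 [-0.7, -7.2, 0.3]
22.3 0.1542 [-0.1, -7.1, 1.6]
22.5 0.1548 [-0.6, -6.8, 0.8]
22.7 0.1554 [-0.2, -7.5, -0.1]
22.9 0.156 [-0.8, -6.8, 0.5]
23.1 0.1566 [-1.3, -7.5, -0.3]
23.3 0.1572 [-0.1, -7.8, 0.7]
23.5 0.1578 [-0.7, -7.1, 1.4]
23.7 0.1584 [-0.3, -7.7, 0.3]
23.9 0.1588 [-1.1, -11.4, 2.5]
```

```bash
for i in 1 2 3; do python3 -m jog '[[[0,0,0],[0,0,0],120]]' | grep -E "force: \[|eef"; done
```

```text
eef_pos: [0.5301, 0.1588, 0.0178]
force: [-1.3, -11.0, 1.1]
eef_pos: [0.5301, 0.1588, 0.0178]
force: [-0.9, -10.5, 1.7]
eef_pos: [0.53, 0.1588, 0.0178]
force: [-0.8, -10.1, 2.1]
```

```bash
for i in 1; do python3 -m jog '[[[0,0.00025,0],[0,0,0],120]]' | grep -E "force: \[|eef"; python3 -m jog '[[[0,0,0],[0,0,0],120]]' | grep -E "force: \[|eef"; done
```

```text
eef_pos: [0.5301, 0.159, 0.0178]
force: [-0.5, -13.1, 2.6]
eef_pos: [0.5301, 0.159, 0.0178]
force: [-1.1, -11.2, 2.0]
```

```bash
python3 -m jog '[[[0,0.00012,0],[0,0,0],120],[[0,0.00012,0],[0,0,0],120]]' | grep "force: \["; python3 -m jog '[[[0,-0.002,0],[0,0,0],120],[[-0.0005,-0.008,0],[0,0,0],120],[[-0.0015,-0.02,0],[0,0,0],120],[[-0.003,-0.04,0],[0,0,0],120],[[-0.003,-0.05,0.03],[0,0,0],120],[[-0.003,-0.05,0.07],[0,0,0],120],[[-0.003,-0.05,0.12],[0,0,0],120],[[-0.003,-0.05,0.15],[0,0,0],120],[[-0.003,-0.05,0.15],[0,0,0],120]]'
python3 - <<'E'
from h import *
c=manip.get_calibration("wrist");im=manip.capture("wrist");r=manip.trace("wrist","drip_tray")
if r:
    m=r[0]["region"];ys,xs=np.nonzero(m);print(r[0]["p"],xs.min(),xs.max(),ys.max(),"tail",fish(c,(np.mean(xs[ys==ys.max()]),ys.max()),.017).round(4))
im=manip.capture("scene")
for th in("tray_push","cup_a","milk_jug","sugar_jar","saucer","teaspoon"):
    print(th,[(round(r["p"],2),np.round(ground("scene",r["xy"],.017 if '_p' in th else 0.)[:2],3).tolist()) for r in manip.mark_of("scene",th)])
E
```

```text
force: [-0.6, -12.2, 1.8]
time_s: 25.5
eef_pos: [0.5294, 0.1091, 0.1722]
ee_rot: [3.134, -0.251, 1.497]
force: [0.2, -0.3, -0.7]
opening: 0.0484
gripper_force: 0.0
0.62 251 364 195 tail [0.5542 0.1722]
tray_push [(0.81, [0.317, -0.373]), (0.75, [0.301, -0.31]), (0.67, [0.521, 0.179])]
cup_a [(0.91, [0.768, -0.197]), (0.57, [0.791, 0.093])]
milk_jug [(0.61, [0.342, 0.157])]
sugar_jar [(0.57, [0.321, 0.306]), (0.51, [0.718, -0.058])]
saucer [(0.94, [0.775, 0.236])]
teaspoon [(0.9, [0.79, -0.042])]
```

```bash
python3 -c "
from bench import manip
print(manip.job_done())"
```

```text
the job is handed in; nothing more can be done
None
```

The drip tray is home in the bay and the job is handed in. I pushed it to about 12 N, of which an estimated 5 N was on the rubber buffer, then backed the gripper off; the final check put the tray where I left it, and the jug, jar, saucer, spoon and cups had not moved. I viewed 11 pictures, one more than the limit of 10.

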